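# Close and lock the acrylic curing pot

### The arm

A 6-joint arm with a two-finger parallel gripper is mounted at the origin on the work surface. World frame = base frame: x ahead of the robot, y to its left, z up, the work surface at z = 0. Lengths are in m, angles in rad, forces in N, time in s.
With the tool pointing down it reaches from about 0.3 to 0.875 m from the base axis. Payload 6.4 kg.
Tool frame: the origin (TCP) lies midway between the tips of the shut fingers; the grasp point (between the pads) lies 19 mm behind it; z points along the fingers, y is the line along which they close (so a half turn about z gives the same grasp; the last joint's range is limited). The gripper opens to 85 mm and grips with 20 to 120 N. Pads are 22 mm wide; open, the fingers measure 114 mm over their backs; the gripper's body (76 mm by 85 mm) begins 54 mm behind the grasp point. The pads swing forward as they close: fully open they stand 13 mm farther back than shut.
Start: joints at [-1.542, 0.181, 1.607, -0, 1.354, -0.206], TCP at [0.134, -0.559, 0.211] pointing down, gripper open.
Joint ranges: [-2.99, 2.99], [-0.89, 2.07], [0.3, 2.58], [-1.14, 4.28], [0, 2.63], [-3.12, 3.12]. Speed limits (rad/s): [2.57, 2.57, 3.01, 3.14, 3.14, 3.14].

### API

Orientations are given as a unit quaternion [w, x, y, z].
In Python, from bench import get_obs, camera, hand_in gives the robot as it stands.
- The arm moves only by the tool carry_out, never from a script. Its argument "plan" is a list that holds one entry, the list of rows, each a list of 7 numbers: the shift along the world's x, y, z in m, then the turn, a rotation vector about the world's x, y, z in rad, then the opening, from 0 (shut) to 1 (fully open). In form: [[[x, y, z, rx, ry, rz, hand], ...]]. A call has exactly 5 rows; each row is the pose to reach, as a shift and turn from the pose commanded when the call began; what a row does not reach only later rows make up. A row lasts 1/12 s, in which the tool goes at most 41.7 mm and 7.16 degrees, less where a joint would pass 70% of its speed; a pose out of reach is approached as far as the arm can. A call with a gripper value outside its range is refused whole. The fingers move at their own pace and stop on an object; the grip force is fixed at half the most. Time passes only in rows, so rows that repeat a pose let the fingers close, or fill a call up. It gives the time, the measured TCP pose, the force, the opening and the grip force at its end, in the units of the state.
- get_obs(): the state, without advancing time (a new reading comes with each control period).
- camera(name): name is "side" or "top"; returns a dict with "pixels" (400x640x3 uint8, red, green, blue), "z_map" (400x640 float32, m along the optical axis (not along the pixel's ray), 0 where there is no reading), "camera_matrix" (3x3 intrinsics, pixels), "cam_to_world" (4x4, takes a point from camera to world coordinates). Camera axes: x right, y up, looking along -z (the intrinsics and any distortion apply to the point x, -y, -z); pixel columns grow to the right and rows downward; lengths in m; the calibration is good to about 2 mm. A picture is of the moment at which its call begins.
- hand_in(): hands the job in; it is judged then, once.
The state is a dict: "time_s": time; "q": joint angles; "dq": joint speeds; "joint_efforts": joint torques, N m; "eef_pos": TCP position; "eef_rot": TCP orientation; "wrist_force": force on the tool from outside, world axes, zero at the start; "torque": the same for the moment, N m; "opening": opening from 0.0 (shut) to 1.0 (fully open); "grasp_force": force on a finger pad.
Only numpy, scipy, OpenCV 4.12 (cv2) and the standard library are available. Lean on these libraries where they do the work, as an engineer would, in place of code of your own. Each camera call takes 0.05 s, during which the arm holds its last target. There are 200 camera calls.

### The job

Close the curing pot: put its loose lid on the mouth with the two red ears over the two red patches on the rim, and press it down past the stiff blue gasket until it sits level and fully home. Then swing the captive lock collar clockwise by its orange paddle until the paddle lines up with the red locked marker, and leave everything else on the bench where it is.

Things in the scene. Friction and masses are not known exactly. Their poses are not given: they have to be found in the camera images.
- pot: White round curing pot, 124 mm across, rim 75 mm above the bench, fixed on a grey foot; origin at the centre of its underside, z up. Two red patches on the rim lie at +x and -x of this frame: the lid's ears belong there, either way round. Under the paddle's path a low grey apron, 20 mm high, reaches 151 mm from the axis.
- pot_mouth (a point): Centre of the pot's rim, 75 mm above the bench, axes as the pot's.
- gasket_top (a point): Centre of the top of the blue gasket ring in the pot's mouth, 80 mm inside and 98 mm outside diameter. It starts 10 mm proud of the rim, 85 mm above the bench, slides stiffly down flush and stays down. It yields slowly: press at 30 mm/s or less, with 10 to 18 N in all.
- lid: Loose round white lid, 112 mm across, 0.26 kg, lying right side up on the bench (it and the black bowl may swap places). Origin at the centre of its underside, z up: a 74 mm plug, 14 mm high, that enters the gasket ring with 3 mm clearance all round, then the disc, 14 to 22 mm up. Fully home, its origin is 61 mm above the bench; 71 mm while it only rests on the raised gasket.
- ear (a point): Outer end of the lid's red ear at its +x side, 68 mm from the lid's axis, 22 mm above the lid's origin; its twin is on the -x side. Ears are 22 mm wide and 8 mm thick, level with the disc.
- lid_grip (a point): Centre of the lid's black grip bar, 61 mm above the lid's origin, axes as the lid's. The bar runs along x (the line of the ears), 76 mm long, 18 mm wide across y, and spans 48 to 74 mm above the lid's origin, on two pins.
- collar (a joint): Angle of the dark steel lock collar about the pot's vertical axis, rad, growing clockwise seen from above, 0 to 1.5; it stays where it is left (friction about 0.22 N m). Starts open, 0 to 0.45; locked at the mark is 1.2. The paddle lies at bearing -0.87 minus this angle from the pot's +x axis (counter-clockwise positive).
- lug (a point): Top of one of the collar's two lugs, half a turn apart, at bearing 1.2 minus the collar angle from the pot's +x axis. A lug is 24 mm wide, 59 to 82 mm from the axis, underside 86 mm and top 94 mm above the bench. Lugs pass over the ears of a seated lid with 3 mm to spare, and are blocked by the ears of a lid that stands proud.
- paddle (a point): Middle of the top edge of the collar's upright orange paddle, 109 mm from the pot's axis and 115 mm above the bench. The paddle is 40 mm long radially, 14 mm thick, and stands from 60 to 115 mm above the bench.
- locked_mark (a point): Top of the red locked marker post, 12 by 10 mm, fixed beside the pot 142 mm from its axis, 62 mm above the bench: the outer end of the paddle points straight at it when locked (collar at 1.2).
- bowl: Black rubber mixing bowl, 116 mm across and 60 mm high, loose; origin at the centre of its underside. Leave alone.
- gun: White cartridge gun lying on the bench right of the pot, about 210 by 110 by 34 mm, loose; origin under its barrel. Leave alone.
- gun2: A second white cartridge gun, on the left. Leave alone.
- cast: Green dental cast, 62 by 68 by 31 mm, loose; origin at the centre of its underside. Leave alone.
- cast2: Reddish-brown dental cast, 62 by 68 by 31 mm, loose. Leave alone.
- jar: Amber glass jar with white cap, 72 mm across, 85 mm high, loose. Leave alone.
- spray: White bottle with blue cap, 54 mm across, 170 mm high, loose. Leave alone.
- spatula: Spatula lying on the bench at the right, 190 mm long, loose. Leave alone.
Things that resemble listed ones, but are neither listed nor needed, are in the scene too. Of the things that look like the lid, the middle-sized one is meant.

How it is judged:
On the way, in this order (a step that is already met when the one before it is completed fails the run):
1. the lid is fully home on the pot, level, ears over the red patches, with the collar still open (below 0.6 rad) (horizontal distance between lid and pot_mouth below 0.008 m and z of lid in the frame of pot below 0.0635 m and angle between lid's own z axis and vertical below 0.05 rad and angle between the x axis of lid and the x axis of pot, either way round below 0.2 rad and value of joint collar below 0.6 rad), for 0.2 s.
2. the collar is turned to the locked mark (value of joint collar between 1.12 and 1.28 rad), for 0.1 s.
At the end, for the whole second after the job is handed in: The lid lies at rest on the pot, centred within 8 mm, fully home (origin less than 63.5 mm above the pot's underside), level within 0.05 rad, its ears over the red patches within 0.2 rad (either way round), and the collar stands at the locked mark, 1.2 rad within 0.08 rad (all of step 2 and horizontal distance between lid and pot_mouth below 0.008 m and z of lid in the frame of pot between 0.057 and 0.0635 m and angle between lid's own z axis and vertical below 0.05 rad and angle between the x axis of lid and the x axis of pot, either way round below 0.2 rad and linear speed of lid below 0.02 m/s); the robot touches nothing.
It fails at once if another thing on the bench is moved by more than 30 mm (distance of any of bowl, gun, gun2, cast, cast2, jar, spray, spatula from where it was at the start of the episode above 0.03 m).
It also fails if it takes over 58 s, if anything falls off the work surface, if the arm or the gripper's body presses on something with over 40 N, if the wrist force passes 120 N, or if a joint passes its speed limit or range.

## Working session

There is one attempt and no reset: what is moved stays moved. The work goes in short steps, Python scripts to look and compute and a tool call to move; the robot and the scene stay as the last step left them, time stands still between calls to the robot, and variables do not carry over. Pictures are saved under pics/ and viewed, at most 10 in all, crops included, and the job is handed in when it is done.

Besides the shell and the picture viewer there is one more tool, called by a JSON object that holds its "api" and its "payload". carry_out: Moves the arm, as the interface text tells. Its arguments: {"type":"object","properties":{"plan":{"type":"array","items":{"type":"array","items":{"type":"array","items":{"type":"number"}}}}},"required":["plan"]}

```bash
mkdir -p pics; ls; cat > h.py <<'E'
import numpy as np, cv2
from bench import get_obs, camera, hand_in
def snap(n):
    c=camera(n); np.savez('/tmp/%s.npz'%n,**c); return c
def load(n): return dict(np.load('/tmp/%s.npz'%n))
def world(c,u,v,z=None):
    """pixels -> world by depth (z None) or by ray onto plane at height z"""
    u=np.atleast_1d(u).astype(float); v=np.atleast_1d(v).astype(float); K=c['camera_matrix']; T=c['cam_to_world']
    d=np.stack([(u-K[0,2])/K[0,0],-(v-K[1,2])/K[1,1],-np.ones_like(u)],-1)
    if z is None:
        return (d*c['z_map'][v.astype(int),u.astype(int)][:,None])@T[:3,:3].T+T[:3,3]
    w=d@T[:3,:3].T
    return T[:3,3]+w*((z-T[2,3])/w[:,2])[:,None]
E
python3 - <<'E'
from h import *
for n in ('side','top'):
    c=snap(n); cv2.imwrite('pics/%s0.png'%n,c['pixels'][...,::-1]); print(n,c['camera_matrix'].round(1).tolist(),c['cam_to_world'].round(3).tolist(),list(c))
print(get_obs())
E
```

```text
pics
side [[361.9, 0.0, 318.3], [0.0, 361.9, 199.0], [0.0, 0.0, 1.0]] [[0.883, -0.336, 0.328, 0.988], [0.47, 0.637, -0.611, -0.76], [-0.004, 0.693, 0.721, 0.927], [0.0, 0.0, 0.0, 1.0]] ['pixels', 'z_map', 'camera_matrix', 'cam_to_world']
top [[460.2, 0.0, 310.9], [0.0, 460.2, 209.2], [0.0, 0.0, 1.0]] [[0.03, 0.995, -0.091, 0.477], [-0.999, 0.031, 0.012, -0.047], [0.014, 0.091, 0.996, 1.413], [0.0, 0.0, 0.0, 1.0]] ['pixels', 'z_map', 'camera_matrix', 'cam_to_world']
{'time_s': 0.1, 'q': array([-1.54233912e+00,  1.81505310e-01,  1.60793245e+00,  4.59093894e-07,
        1.35382072e+00, -2.06303493e-01]), 'dq': array([-0.00090258, -0.00196462, -0.00243118,  0.00094913, -0.00017998,
        0.00173482]), 'joint_efforts': array([ 3.40238421e-04, -4.45876086e+01, -3.52239311e+01, -2.58449982e-04,
        4.20284166e-03,  1.10734112e-05]), 'eef_pos': array([ 0.13375009, -0.55866087,  0.20994079]), 'eef_rot': array([-8.29601374e-04,  9.93118494e-01,  1.17110897e-01,  7.41908355e-05]), 'wrist_force': array([0.67378639, 0.66675528, 0.07525424]), 'torque': array([ 0.02187955,  0.01657327, -0.0124353 ]), 'grasp_force': 0.0, 'opening': 0.9955181615606573}
```

View pics/top0.png

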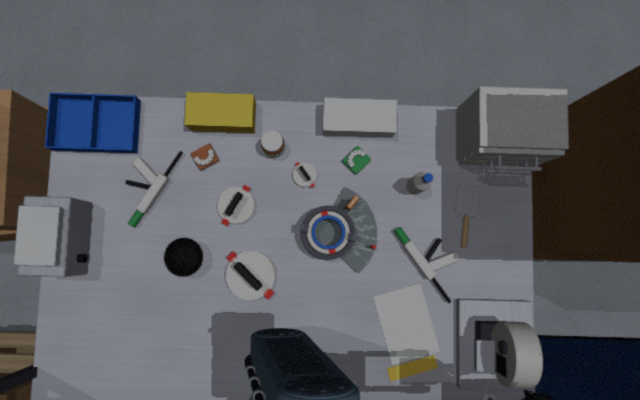

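View pics/side0.png

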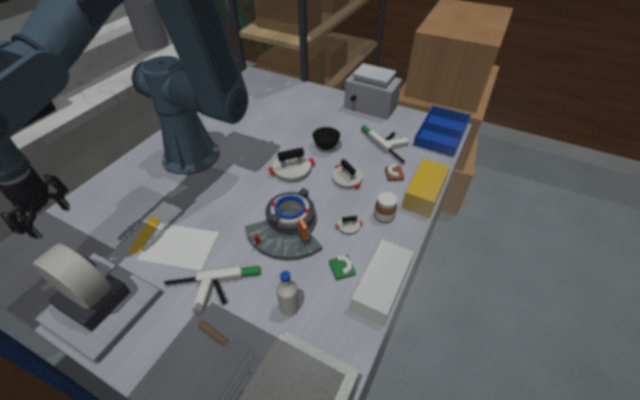

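Top view: three things could be the lid, at (236,205), (250,275) and (304,175). They measure about 37, 49 and 25 px across, so the middle-sized one at (236,205) is the target. The pot is at (328,232), its paddle at (352,202) and the red locked post at (374,247). The side view shows the same lid at (347,175) and the pot at (290,210).

```bash
cat > m.py <<'E'
from h import *
def blobs(c,box,kind,amin=3):
    x0,y0,x1,y1=box; im=c['pixels'][y0:y1,x0:x1]; hsv=cv2.cvtColor(im,cv2.COLOR_RGB2HSV).astype(int); H,S,V=hsv[...,0],hsv[...,1],hsv[...,2]
    m={'red':((H<6)|(H>170))&(S>130)&(V>70),'orange':(H>=7)&(H<20)&(S>110)&(V>90),'blue':(H>100)&(H<125)&(S>110)&(V>50),
       'black':V<45,'white':(S<50)&(V>150)}[kind].astype(np.uint8)
    n,l,s,ce=cv2.connectedComponentsWithStats(m)
    return [(s[i,4],ce[i]+[x0,y0],np.argwhere(l==i)[:,::-1]+[x0,y0]) for i in range(1,n) if s[i,4]>=amin]
E
python3 - <<'E'
from m import *
T,S=load('top'),load('side')
B={'top':dict(lid=(210,178,262,232),pot=(290,180,385,275)),'side':dict(lid=(325,152,370,195),pot=(240,180,325,260))}
for n,c in(('top',T),('side',S)):
    for k,kinds in(('lid',['red','black']),('pot',['red','orange','blue'])):
        for kd in kinds:
            for a,ce,p in blobs(c,B[n][k],kd):
                w=world(c,p[:,0],p[:,1]); print(n,k,kd,a,ce.round(1),np.median(w,0).round(4),'zmax',w[:,2].max().round(3))
a=cv2.resize(T['pixels'][175:280,205:385],None,fx=4.4,fy=4.4,interpolation=cv2.INTER_CUBIC)
cv2.imwrite('pics/crop1.png',a[:600,:800,::-1])
E
```

```text
top lid red 25 [246. 188.] [0.6629 0.1361 0.0224] zmax 1.413
top lid red 29 [224.9 221.6] [0.5578 0.1948 0.0225] zmax 0.027
top lid black 143 [233.2 203.6] [0.6086 0.1647 0.0733] zmax 0.08
top pot red 7 [312. 185.] [ 0.6797 -0.0647  0.0149] zmax 0.017
top pot red 22 [323.9 212.7] [ 0.5902 -0.1013  0.0746] zmax 0.08
top pot red 12 [373.3 246.5] [ 0.4969 -0.2485  0.0626] zmax 0.069
top pot red 24 [332.1 251. ] [ 0.48   -0.1276  0.0749] zmax 0.083
top pot orange 21 [350.8 200.9] [ 0.6231 -0.1754  0.1149] zmax 0.118
top pot orange 22 [353.5 203.1] [ 0.6176 -0.1842  0.115 ] zmax 0.119
top pot blue 314 [328.3 231.8] [ 0.5354 -0.1153  0.0845] zmax 1.413
side lid red 12 [356.8 185.2] [0.6674 0.1333 0.0216] zmax 0.927
side lid black 70 [347.4 167.1] [0.614  0.1571 0.0696] zmax 0.077
side pot red 8 [272.2 203.8] [ 0.4768 -0.1239  0.073 ] zmax 0.076
side pot red 11 [306.5 210.6] [ 0.5908 -0.0978  0.0741] zmax 0.077
side pot red 25 [256.4 238.6] [ 0.5018 -0.2524  0.0562] zmax 0.927
side pot orange 101 [303.3 229.3] [ 0.6324 -0.19    0.101 ] zmax 0.927
side pot blue 277 [289.2 206. ] [ 0.5306 -0.1052  0.0824] zmax 0.927
```

View pics/crop1.png

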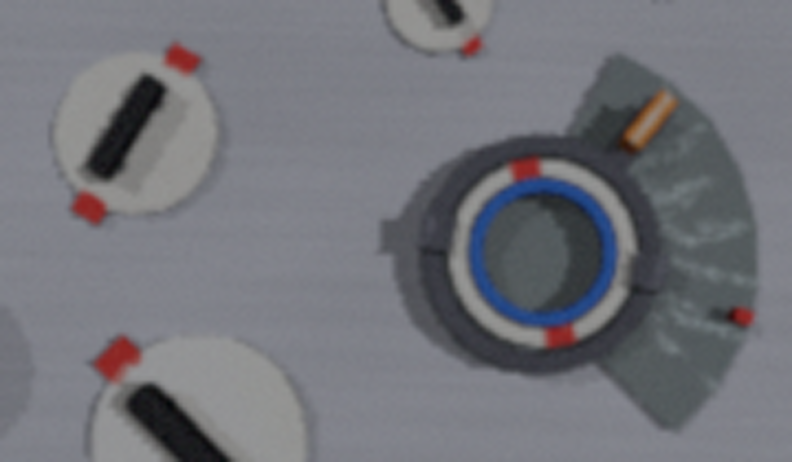

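Measured lid: centre (0.610, 0.165), yaw −0.51, grip top at z 0.073, ear separation matches the text. Pot: centre (0.535, −0.115), yaw 0.235, collar ≈ 0.02. The marker's bearing and radius also agree. The crop confirms the middle-sized lid, so I'm moving above it.

{"api": "carry_out", "payload": {"plan": [[[0.019, 0.029, 0, 0, 0, -0.03, 1], [0.038, 0.058, 0, 0, 0, -0.06, 1], [0.057, 0.087, 0, 0, 0, -0.09, 1], [0.076, 0.116, 0, 0, 0, -0.12, 1], [0.095, 0.145, 0, 0, 0, -0.15, 1]]]}}

```text
time_s: 0.52
eef_pos: [0.2293, -0.4125, 0.2103]
eef_rot: [-0.0, 0.999, 0.041, -0.0]
wrist_force: [0.6, -0.8, 0.8]
opening: 1.001
grasp_force: 0.0
```

{"api": "carry_out", "payload": {"plan": [[[0.019, 0.029, 0, 0, 0, -0.03, 1], [0.038, 0.058, 0, 0, 0, -0.06, 1], [0.057, 0.087, 0, 0, 0, -0.09, 1], [0.076, 0.116, 0, 0, 0, -0.12, 1], [0.095, 0.145, 0, 0, 0, -0.15, 1]]]}}

```text
time_s: 0.93
eef_pos: [0.3242, -0.2675, 0.2106]
eef_rot: [-0.0, 0.999, -0.034, -0.0]
wrist_force: [1.8, 0.2, -0.0]
opening: 0.998
grasp_force: 0.0
```

{"api": "carry_out", "payload": {"plan": [[[0.019, 0.029, 0, 0, 0, -0.03, 1], [0.038, 0.058, 0, 0, 0, -0.06, 1], [0.057, 0.087, 0, 0, 0, -0.09, 1], [0.076, 0.116, 0, 0, 0, -0.12, 1], [0.095, 0.145, 0, 0, 0, -0.15, 1]]]}}

```text
time_s: 1.35
eef_pos: [0.4192, -0.1225, 0.2107]
eef_rot: [0.0, 0.994, -0.108, -0.0]
wrist_force: [-0.0, -0.2, -0.5]
opening: 1.001
grasp_force: 0.0
```

{"api": "carry_out", "payload": {"plan": [[[0.019, 0.029, 0, 0, 0, -0.03, 1], [0.038, 0.058, 0, 0, 0, -0.06, 1], [0.057, 0.087, 0, 0, 0, -0.09, 1], [0.076, 0.116, 0, 0, 0, -0.12, 1], [0.095, 0.145, 0, 0, 0, -0.15, 1]]]}}

```text
time_s: 1.77
eef_pos: [0.5142, 0.0226, 0.2105]
eef_rot: [0.0, 0.983, -0.182, -0.0]
wrist_force: [1.0, -0.3, 0.5]
opening: 1.002
grasp_force: 0.0
```

{"api": "carry_out", "payload": {"plan": [[[0.019, 0.029, 0, 0, 0, -0.03, 1], [0.038, 0.058, 0, 0, 0, -0.06, 1], [0.057, 0.087, 0, 0, 0, -0.09, 1], [0.076, 0.116, 0, 0, 0, -0.12, 1], [0.095, 0.145, 0, 0, 0, -0.145, 1]]]}}

```text
time_s: 2.18
eef_pos: [0.6091, 0.1675, 0.2101]
eef_rot: [0.0, 0.967, -0.253, -0.0]
wrist_force: [0.6, -1.3, 0.6]
opening: 0.996
grasp_force: 0.0
```

{"api": "carry_out", "payload": {"plan": [[[0, 0, -0.03, 0, 0, 0, 1], [0, 0, -0.06, 0, 0, 0, 1], [0, 0, -0.08, 0, 0, 0, 1], [0, 0, -0.1, 0, 0, 0, 1], [0, 0, -0.1, 0, 0, 0, 1]]]}}

```text
time_s: 2.6
eef_pos: [0.6049, 0.1656, 0.1051]
eef_rot: [0.002, 0.968, -0.252, -0.004]
wrist_force: [-0.8, -0.3, -0.4]
opening: 1.002
grasp_force: 0.0
```

{"api": "carry_out", "payload": {"plan": [[[0, -0.001, -0.02, 0, 0, 0, 1], [0, -0.001, -0.04, 0, 0, 0, 1], [0, -0.001, -0.058, 0, 0, 0, 1], [0, -0.001, -0.067, 0, 0, 0, 1], [0, -0.001, -0.067, 0, 0, 0, 1]]]}}

```text
time_s: 3.02
eef_pos: [0.6073, 0.1645, 0.0421]
eef_rot: [0.001, 0.968, -0.252, -0.002]
wrist_force: [-0.6, 0.4, 0.3]
opening: 0.997
grasp_force: 0.0
```

{"api": "carry_out", "payload": {"plan": [[[0, 0, 0, 0, 0, 0, 1], [0, 0, 0, 0, 0, 0, 0.5], [0, 0, 0, 0, 0, 0, 0], [0, 0, 0, 0, 0, 0, 0], [0, 0, 0, 0, 0, 0, 0]]]}}

```text
time_s: 3.43
eef_pos: [0.6094, 0.1648, 0.0448]
eef_rot: [-0.0, 0.968, -0.252, 0.001]
wrist_force: [-0.3, -0.4, -0.4]
opening: 0.454
grasp_force: 0.0
```

{"api": "carry_out", "payload": {"plan": [[[0, 0, 0, 0, 0, 0, 0], [0, 0, 0, 0, 0, 0, 0], [0, 0, 0, 0, 0, 0, 0], [0, 0, 0, 0, 0, 0, 0], [0, 0, 0, 0, 0, 0, 0]]]}}

```text
time_s: 3.85
eef_pos: [0.6094, 0.1651, 0.0444]
eef_rot: [-0.0, 0.968, -0.252, 0.001]
wrist_force: [1.0, 1.5, 3.4]
opening: 0.192
grasp_force: 62.1
```

{"api": "carry_out", "payload": {"plan": [[[0, 0, 0.01, 0, 0, 0, 0], [0, 0, 0.035, 0, 0, 0, 0], [0, 0, 0.065, 0, 0, 0, 0], [0, 0, 0.095, 0, 0, 0, 0], [0, 0, 0.11, 0, 0, 0, 0]]]}}

```text
time_s: 4.27
eef_pos: [0.6098, 0.1645, 0.1575]
eef_rot: [-0.0, 0.968, -0.252, 0.001]
wrist_force: [0.6, 0.7, -2.6]
opening: 0.188
grasp_force: 61.4
```

{"api": "carry_out", "payload": {"plan": [[[-0.004, -0.015, 0, 0, 0, 0.04, 0], [-0.011, -0.04, 0, 0, 0, 0.1, 0], [-0.019, -0.07, 0, 0, 0, 0.18, 0], [-0.027, -0.1, 0, 0, 0, 0.26, 0], [-0.034, -0.13, 0, 0, 0, 0.34, 0]]]}}

```text
time_s: 4.68
eef_pos: [0.573, 0.0336, 0.1533]
eef_rot: [0.0, 0.997, -0.083, -0.001]
wrist_force: [0.9, -0.5, -2.8]
opening: 0.189
grasp_force: 61.3
```

{"api": "carry_out", "payload": {"plan": [[[-0.008, -0.03, 0, 0, 0, 0.08, 0], [-0.016, -0.06, 0, 0, 0, 0.16, 0], [-0.024, -0.09, 0, 0, 0, 0.24, 0], [-0.032, -0.12, 0, 0, 0, 0.32, 0], [-0.04, -0.15, 0, 0, 0, 0.404, 0]]]}}

```text
time_s: 5.1
eef_pos: [0.5332, -0.1165, 0.1535]
eef_rot: [-0.0, 0.993, 0.119, -0.001]
wrist_force: [-0.0, -0.7, -2.9]
opening: 0.188
grasp_force: 61.3
```

{"api": "carry_out", "payload": {"plan": [[[0, 0, 0, 0, 0, 0, 0], [0, 0, 0, 0, 0, 0, 0], [0, 0, 0, 0, 0, 0, 0], [0, 0, 0, 0, 0, 0, 0], [0, 0, 0, 0, 0, 0, 0]]]}}

```text
time_s: 5.52
eef_pos: [0.5348, -0.1141, 0.1536]
eef_rot: [-0.0, 0.993, 0.117, -0.0]
wrist_force: [-0.2, 0.1, -1.8]
opening: 0.191
grasp_force: 61.3
```

```bash
python3 - <<'E'
from m import *
for n,box in(('top',(280,170,400,290)),('side',(230,110,350,260))):
    c=snap(n)
    for kd in('red','orange'):
        for a,ce,p in blobs(c,box,kd,4):
            w=world(c,p[:,0],p[:,1]); print(n,kd,a,ce.round(1),np.median(w,0).round(4))
o=get_obs(); print(o['eef_pos'],o['eef_rot'],o['wrist_force'],o['grasp_force'])
a=cv2.resize(load('side')['pixels'][110:260,220:360],None,fx=4,fy=4,interpolation=cv2.INTER_CUBIC); cv2.imwrite('pics/crop2.png',a[...,::-1])
E
```

```text
top red 8 [311.8 185.1] [ 0.6796 -0.0647  0.0151]
top red 12 [373.3 246.5] [ 0.4969 -0.2486  0.0606]
top red 39 [333.1 252.8] [ 0.4747 -0.1271  0.1321]
top orange 18 [351.4 200.1] [ 0.6255 -0.1767  0.1153]
top orange 18 [354.3 202.2] [ 0.6197 -0.1864  0.1152]
side red 13 [311.1 160.8] [0.4574 0.1694 0.0283]
side red 16 [271.1 170.1] [0.3514 0.0514 0.0282]
side red 9 [269.9 191.7] [ 0.4774 -0.1294  0.1328]
side red 22 [308.  198.5] [ 0.5965 -0.0984  0.1317]
side red 10 [306.6 210.5] [ 0.5902 -0.1     0.0748]
side red 30 [256.3 238.8] [ 0.502  -0.2543  0.0523]
side orange 103 [303.2 229.2] [ 0.6316 -0.1896  0.1015]
[ 0.53490182 -0.11420781  0.15370623] [-7.76902663e-05  9.93096495e-01  1.17300166e-01 -1.29426969e-04] [ 0.24533612 -0.07395042 -1.96861687] 61.32215755060315
```

View pics/crop2.png

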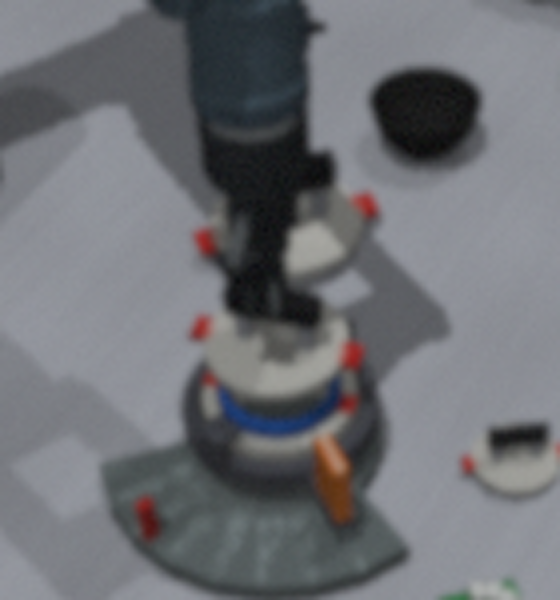

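The held lid is level over the pot with its ears in line with the patches. In the crop the lid ears are at (203,328) and (352,354), above patches at (210,380) and (350,402). Centre and yaw agree within about 2 mm and 0.02 rad, so I'm lowering.

{"api": "carry_out", "payload": {"plan": [[[0, 0, -0.005, 0, 0, 0, 0], [0, 0, -0.012, 0, 0, 0, 0], [0, 0, -0.017, 0, 0, 0, 0], [0, 0, -0.02, 0, 0, 0, 0], [0, 0, -0.02, 0, 0, 0, 0]]]}}

```text
time_s: 6.03
eef_pos: [0.5339, -0.1148, 0.1323]
eef_rot: [-0.001, 0.993, 0.117, -0.001]
wrist_force: [-0.2, -0.1, -3.8]
opening: 0.185
grasp_force: 61.3
```

{"api": "carry_out", "payload": {"plan": [[[0, 0, -0.0025, 0, 0, 0, 0], [0, 0, -0.005, 0, 0, 0, 0], [0, 0, -0.0075, 0, 0, 0, 0], [0, 0, -0.01, 0, 0, 0, 0], [0, 0, -0.012, 0, 0, 0, 0]]]}}

```text
time_s: 6.45
eef_pos: [0.5347, -0.1152, 0.1215]
eef_rot: [-0.0, 0.993, 0.117, -0.0]
wrist_force: [0.4, -0.4, -2.8]
opening: 0.187
grasp_force: 61.3
```

{"api": "carry_out", "payload": {"plan": [[[0, 0, -0.0015, 0, 0, 0, 0], [0, 0, -0.003, 0, 0, 0, 0], [0, 0, -0.0045, 0, 0, 0, 0], [0, 0, -0.006, 0, 0, 0, 0], [0, 0, -0.007, 0, 0, 0, 0]]]}}

```text
time_s: 6.87
eef_pos: [0.535, -0.1149, 0.1153]
eef_rot: [-0.0, 0.993, 0.117, 0.0]
wrist_force: [-3.0, 3.5, 7.1]
opening: 0.191
grasp_force: 62.5
```

{"api": "carry_out", "payload": {"plan": [[[0, 0, -0.001, 0, 0, 0, 0], [0, 0, -0.002, 0, 0, 0, 0], [0, 0, -0.003, 0, 0, 0, 0], [0, 0, -0.004, 0, 0, 0, 0], [0, 0, -0.005, 0, 0, 0, 0]]]}}

```text
time_s: 7.28
eef_pos: [0.5352, -0.1149, 0.1112]
eef_rot: [-0.0, 0.993, 0.117, 0.0]
wrist_force: [-5.2, 3.3, 8.7]
opening: 0.188
grasp_force: 62.8
```

{"api": "carry_out", "payload": {"plan": [[[-0.0005, 0.0005, -0.001, 0, 0, 0, 0], [-0.001, 0.0007, -0.002, 0, 0, 0, 0], [-0.001, 0.0007, -0.003, 0, 0, 0, 0], [-0.001, 0.0007, -0.004, 0, 0, 0, 0], [-0.001, 0.0007, -0.005, 0, 0, 0, 0]]]}}

```text
time_s: 7.7
eef_pos: [0.5349, -0.1147, 0.1067]
eef_rot: [0.001, 0.993, 0.117, 0.001]
wrist_force: [-2.6, 2.4, 8.8]
opening: 0.188
grasp_force: 62.7
```

{"api": "carry_out", "payload": {"plan": [[[0, 0, -0.001, 0, 0, 0, 0], [0, 0, -0.002, 0, 0, 0, 0], [0, 0, -0.0025, 0, 0, 0, 0], [0, 0, -0.003, 0, 0, 0, 0], [0, 0, -0.0035, 0, 0, 0, 0]]]}}

```text
time_s: 8.12
eef_pos: [0.535, -0.114, 0.1046]
eef_rot: [0.0, 0.993, 0.117, 0.001]
wrist_force: [-2.0, 4.5, 10.7]
opening: 0.189
grasp_force: 63.2
```

{"api": "carry_out", "payload": {"plan": [[[0, 0, -0.0005, 0, 0, 0, 0], [0, 0, -0.001, 0, 0, 0, 0], [0, 0, -0.0015, 0, 0, 0, 0], [0, 0, -0.0015, 0, 0, 0, 0], [0, 0, -0.0015, 0, 0, 0, 0]]]}}

```text
time_s: 8.53
eef_pos: [0.535, -0.1138, 0.1042]
eef_rot: [0.0, 0.993, 0.117, 0.001]
wrist_force: [-10.7, 8.0, 28.8]
opening: 0.188
grasp_force: 65.7
```

```bash
python3 - <<'E'
from m import *
for n,box in(('top',(280,190,345,290)),('side',(255,170,330,226))):
    c=snap(n)
    for kd in('red','blue'):
        for a,ce,p in blobs(c,box,kd,4):
            w=world(c,p[:,0],p[:,1]); print(n,kd,a,ce.round(1),np.median(w,0).round(4),world(c,*ce,.083).round(4))
o=get_obs(); print(o['eef_pos'],o['eef_rot'],o['wrist_force'],o['torque'])
a=cv2.resize(load('side')['pixels'][140:260,220:360],None,fx=4,fy=4,interpolation=cv2.INTER_CUBIC); cv2.imwrite('pics/crop3.png',a[...,::-1])
E
```

```text
top red 32 [332.3 252.9] [ 0.4744 -0.1275  0.0823] [[ 0.4747 -0.1281  0.083 ]]
side red 8 [271.1 170.9] [0.355  0.0468 0.0293] [[ 0.3931 -0.0011  0.083 ]]
side red 18 [271.4 202.4] [ 0.4763 -0.1279  0.0815] [[ 0.4774 -0.1284  0.083 ]]
side red 19 [308.4 209.9] [ 0.5985 -0.1012  0.0827] [[ 0.5982 -0.1011  0.083 ]]
[ 0.5350243  -0.11381817  0.10415113] [7.98860655e-05 9.93122679e-01 1.17071701e-01 1.24731665e-03] [-11.010492     9.23296694  28.76243967] [1.20656567 1.79778443 0.03408102]
```

View pics/crop3.png

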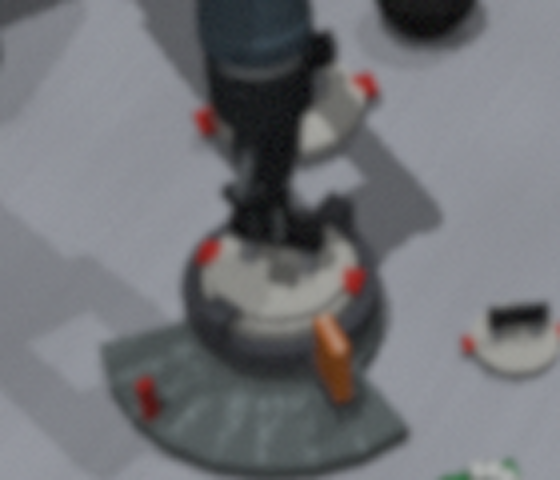

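The force step to 29 N at a TCP height of 0.104 shows the lid has bottomed. Its ear tops read about 0.082 m at both ends, matching a lid origin near 0.060. In the crop the ears at (208,250) and (353,280) cover the patches. Next I ease off and release.

{"api": "carry_out", "payload": {"plan": [[[0, 0, 0.001, 0, 0, 0, 0], [0, 0, 0.0015, 0, 0, 0, 0], [0, 0, 0.0015, 0, 0, 0, 0], [0, 0, 0.0015, 0, 0, 0, 0.6], [0, 0, 0.0015, 0, 0, 0, 0.6]]]}}

```text
time_s: 9.05
eef_pos: [0.5345, -0.1148, 0.1022]
eef_rot: [0.001, 0.993, 0.117, 0.001]
wrist_force: [0.1, 0.3, -0.7]
opening: 0.459
grasp_force: 0.0
```

{"api": "carry_out", "payload": {"plan": [[[0, 0, 0, 0, 0, 0, 0.6], [0, 0, 0, 0, 0, 0, 0.6], [0, 0, 0.005, 0, 0, 0, 0.6], [0, 0, 0.02, 0, 0, 0, 0.6], [0, 0, 0.04, 0, 0, 0, 0.6]]]}}

```text
time_s: 9.47
eef_pos: [0.5324, -0.1141, 0.1401]
eef_rot: [-0.001, 0.993, 0.117, -0.002]
wrist_force: [0.2, -0.5, -0.2]
opening: 0.599
grasp_force: 0.0
```

{"api": "carry_out", "payload": {"plan": [[[0, 0, 0.03, 0, 0, 0, 0.6], [0, 0, 0.06, 0, 0, 0, 0.6], [0, 0, 0.07, 0, 0, 0, 0.6], [0, 0, 0.07, 0, 0, 0, 0.6], [0, 0, 0.07, 0, 0, 0, 0.6]]]}}

```text
time_s: 9.88
eef_pos: [0.5338, -0.1146, 0.2111]
eef_rot: [0.0, 0.993, 0.117, 0.0]
wrist_force: [-0.0, -0.8, -1.2]
opening: 0.604
grasp_force: 0.0
```

{"api": "carry_out", "payload": {"plan": [[[0.005, -0.004, 0, 0, 0, 0.115, 0.6], [0.01, -0.008, 0, 0, 0, 0.23, 0.6], [0.015, -0.012, 0, 0, 0, 0.345, 0.6], [0.02, -0.016, 0, 0, 0, 0.46, 0.6], [0.025, -0.02, 0, 0, 0, 0.57, 0.6]]]}}

```text
time_s: 10.3
eef_pos: [0.5576, -0.1342, 0.2083]
eef_rot: [-0.002, 0.919, 0.394, -0.002]
wrist_force: [-0.3, -0.4, 0.8]
opening: 0.596
grasp_force: 0.0
```

{"api": "carry_out", "payload": {"plan": [[[0.005, -0.004, 0, 0, 0, 0.115, 0.6], [0.01, -0.008, 0, 0, 0, 0.23, 0.6], [0.015, -0.012, 0, 0, 0, 0.345, 0.6], [0.02, -0.016, 0, 0, 0, 0.46, 0.6], [0.025, -0.02, 0, 0, 0, 0.57, 0.6]]]}}

```text
time_s: 10.72
eef_pos: [0.5826, -0.1541, 0.2081]
eef_rot: [-0.002, 0.771, 0.636, -0.001]
wrist_force: [0.6, 0.5, -1.5]
opening: 0.598
grasp_force: 0.0
```

{"api": "carry_out", "payload": {"plan": [[[0.005, -0.004, 0, 0, 0, 0.115, 0.6], [0.01, -0.008, 0, 0, 0, 0.23, 0.6], [0.015, -0.012, 0, 0, 0, 0.345, 0.6], [0.02, -0.016, 0, 0, 0, 0.46, 0.6], [0.025, -0.02, 0, 0, 0, 0.57, 0.6]]]}}

```text
time_s: 11.13
eef_pos: [0.6076, -0.1741, 0.208]
eef_rot: [-0.002, 0.561, 0.828, -0.0]
wrist_force: [0.2, 0.3, -0.2]
opening: 0.604
grasp_force: 0.0
```

{"api": "carry_out", "payload": {"plan": [[[0.004, -0.002, 0, 0, 0, 0.115, 0.6], [0.008, -0.004, 0, 0, 0, 0.23, 0.6], [0.012, -0.006, 0, 0, 0, 0.345, 0.6], [0.012, -0.006, 0, 0, 0, 0.46, 0.6], [0.012, -0.006, 0, 0, 0, 0.54, 0.6]]]}}

```text
time_s: 11.55
eef_pos: [0.6195, -0.1801, 0.2078]
eef_rot: [-0.002, 0.32, 0.947, 0.0]
wrist_force: [0.3, 0.0, -0.8]
opening: 0.599
grasp_force: 0.0
```

```bash
python3 - <<'E'
from m import *
for n,box in(('top',(280,180,385,290)),('side',(255,180,330,260))):
    c=snap(n)
    for kd in('red','orange','blue'):
        for a,ce,p in blobs(c,box,kd,4):
            w=world(c,p[:,0],p[:,1]); print(n,kd,a,ce.round(1),np.median(w,0).round(4),world(c,*ce,.115 if kd=='orange' else .083).round(4))
o=get_obs(); print(o['eef_pos'],o['eef_rot'],o['q'])
E
```

```text
top red 7 [312. 185.] [ 0.68   -0.0647  0.0135] [[ 0.6699 -0.0638  0.083 ]]
top red 11 [321.5 210.5] [ 0.5972 -0.0949  0.0832] [[ 0.5963 -0.0937  0.083 ]]
top orange 25 [350.  204.3] [ 0.6137 -0.1702  0.115 ] [[ 0.6135 -0.173   0.115 ]]
side red 16 [271.2 202.6] [ 0.4766 -0.1288  0.0816] [[ 0.4771 -0.1292  0.083 ]]
side red 21 [308.  209.9] [ 0.5975 -0.1004  0.0817] [[ 0.597  -0.1016  0.083 ]]
side red 28 [256.5 239. ] [ 0.5021 -0.2539  0.0508] [[ 0.5197 -0.2726  0.083 ]]
side orange 111 [303.2 229.1] [ 0.6312 -0.1896  0.1001] [[ 0.636  -0.1984  0.115 ]]
[ 0.6195178  -0.18001207  0.20819495] [-2.31029392e-03  3.22730516e-01  9.46488027e-01  3.01525860e-04] [-4.66387380e-01  3.39656276e-01  1.41673705e+00 -3.78631868e-05
  1.38985896e+00 -1.37994904e+00]
```

{"api": "carry_out", "payload": {"plan": [[[0.001, -0.001, -0.03, 0, 0, 0, 0.6], [0.001, -0.001, -0.055, 0, 0, 0, 0.6], [0.001, -0.001, -0.08, 0, 0, 0, 0.6], [0.001, -0.001, -0.105, 0, 0, 0, 0.6], [0.001, -0.001, -0.12, 0, 0, 0, 0.6]]]}}

```text
time_s: 12.07
eef_pos: [0.6191, -0.1802, 0.0862]
eef_rot: [-0.003, 0.325, 0.946, 0.0]
wrist_force: [-1.0, 0.4, -1.1]
opening: 0.599
grasp_force: 0.0
```

{"api": "carry_out", "payload": {"plan": [[[0, 0, 0, 0, 0, 0, 0.35], [0, 0, 0, 0, 0, 0, 0.3], [0, 0, 0, 0, 0, 0, 0.3], [0, 0, 0, 0, 0, 0, 0.3], [0, 0, 0, 0, 0, 0, 0.3]]]}}

```text
time_s: 12.48
eef_pos: [0.6228, -0.182, 0.0929]
eef_rot: [0.001, 0.323, 0.946, -0.0]
wrist_force: [-0.1, 0.3, -0.3]
opening: 0.302
grasp_force: 0.0
```

{"api": "carry_out", "payload": {"plan": [[[-0.007, -0.006, -0.003, 0, 0, -0.08, 0.3], [-0.013, -0.012, -0.006, 0, 0, -0.16, 0.3], [-0.019, -0.017, -0.006, 0, 0, -0.24, 0.3], [-0.026, -0.0225, -0.006, 0, 0, -0.315, 0.3], [-0.033, -0.027, -0.006, 0, 0, -0.394, 0.3]]]}}

```text
time_s: 12.9
eef_pos: [0.5893, -0.2085, 0.0864]
eef_rot: [0.001, 0.504, 0.864, 0.0]
wrist_force: [-0.1, 1.7, -0.0]
opening: 0.302
grasp_force: 1.1
```

{"api": "carry_out", "payload": {"plan": [[[-0.0075, -0.004, 0, 0, 0, -0.08, 0.3], [-0.0155, -0.0075, 0, 0, 0, -0.16, 0.3], [-0.0235, -0.01, 0, 0, 0, -0.24, 0.3], [-0.032, -0.012, 0, 0, 0, -0.315, 0.3], [-0.0405, -0.0135, 0, 0, 0, -0.394, 0.3]]]}}

```text
time_s: 13.32
eef_pos: [0.5489, -0.2221, 0.0865]
eef_rot: [0.001, 0.663, 0.749, 0.001]
wrist_force: [1.0, 1.7, -0.9]
opening: 0.302
grasp_force: 1.1
```

{"api": "carry_out", "payload": {"plan": [[[-0.0085, -0.001, 0, 0, 0, -0.08, 0.3], [-0.017, -0.001, 0, 0, 0, -0.16, 0.3], [-0.0255, 0, 0, 0, 0, -0.24, 0.3], [-0.034, 0.001, 0, 0, 0, -0.315, 0.3], [-0.0425, 0.0025, 0, 0, 0, -0.386, 0.3]]]}}

```text
time_s: 13.73
eef_pos: [0.5067, -0.2198, 0.0866]
eef_rot: [0.001, 0.794, 0.607, 0.001]
wrist_force: [2.4, 1.2, -0.4]
opening: 0.298
grasp_force: 1.1
```

{"api": "carry_out", "payload": {"plan": [[[0, 0, 0, 0, 0, 0, 0.3], [0, 0, 0, 0, 0, 0, 0.2], [0, 0, 0, 0, 0, 0, 0.18], [0, 0, 0, 0, 0, 0, 0.18], [0, 0, 0, 0, 0, 0, 0.18]]]}}

```text
time_s: 14.15
eef_pos: [0.5067, -0.2201, 0.0858]
eef_rot: [0.001, 0.793, 0.609, 0.0]
wrist_force: [2.7, -1.1, 1.1]
opening: 0.188
grasp_force: 1.0
```

{"api": "carry_out", "payload": {"plan": [[[0, 0, 0, 0, 0, 0, 0.3], [0, 0, 0, 0, 0, 0, 0.5], [0, 0, 0, 0, 0, 0, 0.6], [0, 0, 0, 0, 0, 0, 0.6], [0, 0, 0, 0, 0, 0, 0.6]]]}}

```text
time_s: 14.57
eef_pos: [0.5055, -0.2193, 0.085]
eef_rot: [-0.0, 0.793, 0.609, -0.0]
wrist_force: [-0.1, -0.6, -0.5]
opening: 0.602
grasp_force: 0.0
```

```bash
python3 - <<'E'
from m import *
for n,box in(('top',(280,180,400,290)),('side',(235,180,330,265))):
    c=snap(n)
    for kd in('red','orange'):
        for a,ce,p in blobs(c,box,kd,4):
            w=world(c,p[:,0],p[:,1]); print(n,kd,a,ce.round(1),np.median(w,0).round(4))
o=get_obs(); print(o['eef_pos'],o['eef_rot'])
a=cv2.resize(load('side')['pixels'][140:270,220:360],None,fx=4,fy=4,interpolation=cv2.INTER_CUBIC); cv2.imwrite('pics/crop4.png',a[...,::-1])
E
```

```text
top red 8 [311.8 185.1] [ 0.6793 -0.0646  0.0144]
top red 10 [324.5 212.5] [ 0.5904 -0.1025  0.0829]
top red 13 [332.4 250.8] [ 0.4802 -0.1271  0.0839]
side red 5 [272.6 201.8] [ 0.48   -0.1259  0.0828]
side red 5 [307.8 211.6] [ 0.6018 -0.1091  0.0845]
side red 27 [256.4 238.6] [ 0.5018 -0.2538  0.0534]
side orange 77 [260.6 225.7] [ 0.51   -0.2356  0.0994]
[ 0.50563268 -0.21944067  0.08513094] [-2.10618122e-04  7.93092823e-01  6.09100750e-01 -7.93772708e-05]
```

View pics/crop4.png

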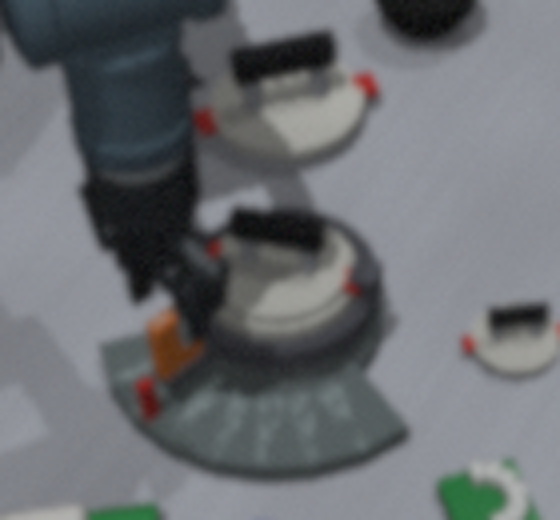

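The paddle stands at (175,345) in the crop, in line with the red post at (148,397), and the lugs cover the ears. I'm backing off to check the angle.

{"api": "carry_out", "payload": {"plan": [[[0, 0, 0.02, 0, 0, 0, 0.6], [0, 0, 0.05, 0, 0, 0, 0.6], [0, 0, 0.08, 0, 0, 0, 0.6], [0, 0, 0.11, 0, 0, 0, 0.6], [0, 0, 0.14, 0, 0, 0, 0.6]]]}}

```text
time_s: 15.08
eef_pos: [0.5055, -0.2193, 0.2266]
eef_rot: [-0.0, 0.793, 0.609, -0.0]
wrist_force: [0.7, -0.8, 0.4]
opening: 0.599
grasp_force: 0.0
```

{"api": "carry_out", "payload": {"plan": [[[-0.03, -0.02, 0, 0, 0, 0, 0.6], [-0.06, -0.04, 0, 0, 0, 0, 0.6], [-0.09, -0.06, 0, 0, 0, 0, 0.6], [-0.12, -0.08, 0, 0, 0, 0, 0.6], [-0.15, -0.1, 0, 0, 0, 0, 0.6]]]}}

```text
time_s: 15.5
eef_pos: [0.3544, -0.32, 0.2254]
eef_rot: [0.0, 0.793, 0.609, -0.0]
wrist_force: [0.2, -0.7, 0.2]
opening: 0.604
grasp_force: 0.0
```

{"api": "carry_out", "payload": {"plan": [[[-0.01, -0.03, 0, 0, 0, 0, 0.6], [-0.02, -0.06, 0, 0, 0, 0, 0.6], [-0.02, -0.08, 0, 0, 0, 0, 0.6], [-0.02, -0.1, 0, 0, 0, 0, 0.6], [-0.02, -0.1, 0, 0, 0, 0, 0.6]]]}}

```text
time_s: 15.92
eef_pos: [0.3349, -0.4229, 0.2253]
eef_rot: [0.001, 0.794, 0.608, -0.0]
wrist_force: [-1.3, -0.0, 0.5]
opening: 0.602
grasp_force: 0.0
```

```bash
python3 - <<'E'
from m import *
C=np.array([.535,-.1147])
for n,box in(('top',(280,180,400,290)),('side',(235,180,330,265))):
    c=snap(n)
    for kd in('red','orange'):
        for a,ce,p in blobs(c,box,kd,4):
            w=world(c,p[:,0],p[:,1]); w=w[w[:,2]<.2]
            if kd=='orange': w=w[w[:,2]>.11]
            q=np.median(w,0); d=q[:2]-C; b=np.arctan2(d[1],d[0]); print(n,kd,a,ce.round(1),q.round(4),'r',np.hypot(*d).round(3),'collar',round(-.87-b+.235,3))
a=cv2.resize(load('top')['pixels'][175:280,290:395],None,fx=5.5,fy=5.5,interpolation=cv2.INTER_CUBIC); cv2.imwrite('pics/crop5.png',a[...,::-1])
print(get_obs()['wrist_force'])
E
```

```text
top red 8 [311.8 185.1] [ 0.68   -0.0647  0.0134] r 0.153 collar -0.967
top red 10 [324.5 212.5] [ 0.5904 -0.1024  0.084 ] r 0.057 collar -0.853
top red 10 [373.6 246.7] [ 0.4955 -0.2499  0.0614] r 0.141 collar 1.22
top red 7 [333.3 250.6] [ 0.4803 -0.13    0.0818] r 0.057 collar 2.234
top orange 18 [365.5 240.6] [ 0.5131 -0.2179  0.1135] r 0.106 collar 1.145
top orange 26 [365.4 244.1] [ 0.5024 -0.2167  0.1146] r 0.107 collar 1.245
side red 6 [270.  204.2] [ 0.4788 -0.1385  0.084 ] r 0.061 collar 2.106
side red 27 [256.4 238.9] [ 0.5011 -0.2531  0.0517] r 0.142 collar 1.176
side orange 142 [263.  224.1] [ 0.5121 -0.2213  0.1138] r 0.109 collar 1.147
[-0.11632315  1.25230534  0.00885108]
```

View pics/crop5.png

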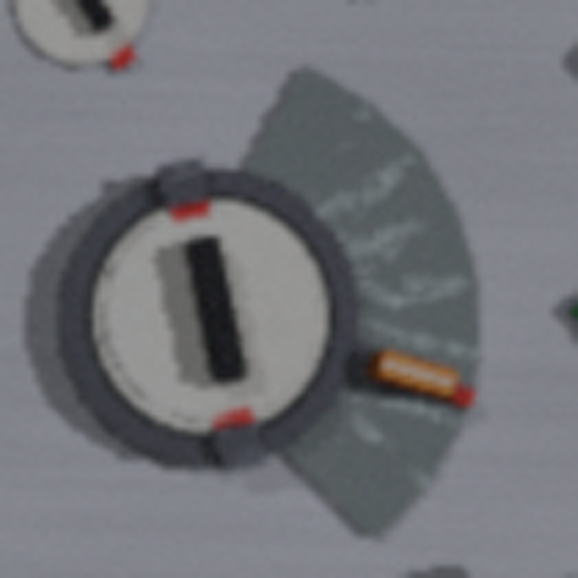

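In the crop the paddle at (418,372) points straight at the red post (463,397), and the lugs at (183,182) and (238,445) are centred over the ears. The collar comes out at about 1.195. The lid is level and home, and the arm is clear.

```bash
python3 -c "
from bench import hand_in
print(hand_in())"
```

```text
the job is handed in; nothing more can be done
None
```

I handed the job in at about 16 s: the lid is seated level and fully home with its ears over the red patches, the collar is at the locked mark (measured about 1.195 rad), and nothing else on the bench was touched; `hand_in()` returned no verdict.

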